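Lid off, potatoes in the pot

ROBOT

A 6-joint arm with a two-finger parallel gripper is mounted at the origin on a cart in front of the work surface, level with it; the furniture and walls round the work are solid. World frame = base frame: x ahead of the robot, y to its left, z up, the work surface at z = 0. Lengths are in m, angles in rad, forces in N, time in s.
With the tool pointing down it reaches from about 0.25 to 0.775 m from the base axis. Payload 4 kg.
Tool frame: the origin (TCP) lies midway between the tips of the shut fingers; the grasp point (between the pads) lies 19 mm behind it (grip_point_offset is the distance from the TCP to the grasp point, in m); z points along the fingers, y is the line along which they close (so a half turn about z gives the same grasp; the last joint's range is limited). The gripper opens to 94 mm and grips with 3 to 60 N. Pads are 16 mm wide; open, the fingers measure 119 mm over their backs; the gripper's body (75 mm by 177 mm) begins 78 mm behind the grasp point.
Start: joints at [1.173, 0.087, 1.371, -0, 1.684, -0.103], TCP at [0.16, 0.526, 0.206] pointing down, gripper open.
Joint ranges: [-3.1, 3.1], [-0.76, 2.03], [0.27, 2.55], [-1.08, 4.22], [0.17, 2.65], [-2.57, 2.57]. Speed limits (rad/s): [2.79, 2.79, 3.14, 3.14, 3.14, 3.14].

INTERFACE

Orientations are given as [roll, pitch, yaw] about the fixed x, y, z axes, in that order (R = Rz(yaw) Ry(pitch) Rx(roll)).
In Python, from bench import * gives the robot as it stands.
- The arm moves only by the tool carry_out, never from a script. Its argument "commands" is a list of rows, each a list of 6 numbers: the shift along the tool's x, y, z in m, then the turn, a rotation vector about the tool's x, y, z in rad. In form: [[tx, ty, tz, rx, ry, rz], ...]. A call has exactly 5 rows; each row is the pose to reach, as a shift and turn from the pose commanded when the call began, along the tool's axes at that moment; what a row does not reach only later rows make up. A row lasts 1/10 s, in which the tool goes at most 50 mm and 8.59 degrees, less where a joint would pass 70% of its speed; a pose out of reach is approached as far as the arm can. A call with a gripper value outside its range is refused whole. "jaw" is the opening, from 0 (shut) to 1 (fully open), set as the call begins (left out, the last holds). The fingers move at their own pace and stop on an object; the grip force is fixed at half the most. Time passes only in rows, so rows that repeat a pose let the fingers close, or fill a call up. It gives the time, the measured TCP pose, the force, the opening and the grip force at its end, in the units of the state.
- get_obs(): the state, without advancing time (a new reading comes with each control period).
- snapshot(name): name is "side" or "top"; returns a dict with "img" (400x640x3 uint8, red, green, blue), "range_z" (400x640 float32, m along the optical axis (not along the pixel's ray), 0 where there is no reading), "fx", "fy", "cx", "cy" (pixels), "R" (3x3) and "t" (3): a world point X has camera coordinates R X + t. Camera axes: x right, y down, z forward; pixel columns grow to the right and rows downward; lengths in m; the calibration is good to about 2 mm. A picture is of the moment at which its call begins.
- close_job(): hands the job in; it is judged then, once.
The state is a dict: "time": time; "joint_positions": joint angles; "qvel": joint speeds; "joint_torque": joint torques, N m; "tool_pos": TCP position; "ee_rot": TCP orientation; "wrist_force": force on the tool from outside, world axes, zero at the start; "wrist_torque": the same for the moment, N m; "width": finger opening in m; "finger_force": force on a finger pad.
Only numpy, scipy, OpenCV 4.12 (cv2) and the standard library are available. Lean on these libraries where they do the work, as an engineer would, in place of code of your own. Each camera call takes 0.05 s, during which the arm holds its last target. There are 200 camera calls.

TASK

Get the potatoes on to boil: lift the lid off the pot by its knob and set it down gently, knob up and centred, on the wire trivet. Then take the scoop by its handle and tip all three potatoes out of it into the pot without touching the potatoes with the gripper, and put the empty scoop back down flat where it was. Do not shift the pot on its burner, and leave the kettle, pepper mill, salt shaker and peeler alone.

Things in the scene. Friction and masses are not known exactly. Their poses are not given: they have to be found in the camera images.
- pot: Round steel pot standing on the back right burner grate (the grate's top is 41 mm above the work surface): 170 mm outside diameter, 163 mm inside, 95 mm high, with a dark loop handle on either side along its own y axis, reaching 117 mm from its centre at 75 mm height. Origin: centre of its underside; z up.
- pot_mouth (a point): Centre of the pot's open mouth, level with its rim, 95 mm above the pot's underside.
- lid: The pot's loose steel lid, 177 mm diameter, 57 mm high with its knob, 0.32 kg. A 151 mm plug, 10 mm deep, hangs inside the rim and a 3.5 mm flange rests on it. Origin: centre of the plug's underside; z up through the knob. At the start its origin is 85 mm above the pot's underside.
- lid_knob (a point): Middle of the lid's black knob: the grip is a 33 mm round from 8 mm below to 8 mm above this point, which lies 44 mm above the lid's origin and about 20 mm above the dome.
- trivet: Round dark wire trivet on three legs, 125 mm diameter, 40 mm high, standing on the range top in the gap between the left and right burners, whose grates rise to 41 mm. Origin: centre of its underside; the lid's plug stands on its flat top at 40 mm.
- scoop: Flat-bottomed aluminium scoop holding the potatoes, right of the burners; 0.2 kg. Origin: underside; x to the open mouth, z up. Floor 3 mm thick, x -75 to +85 mm, 100 mm wide (95 mm inside); the mouth has a 2.5 mm rolled lip. Back wall 48 mm high, side walls 48 to 41 mm, falling to 16 mm at the mouth. Black handle behind, along -x.
- scoop_grip (a point): Point to grip on the scoop's handle: a level bar 18 mm wide, 24 mm high, 38 mm above the scoop's underside at its mid-height; it runs from 28 mm in front of this point to 58 mm behind it. The back wall stands 40 mm in front of it, the mouth 200 mm.
- scoop_mouth (a point): Middle of the lip at the scoop's mouth, on the upper face of its floor; x points out of the mouth.
- potato_a: Potato, about 60 x 43 x 39 mm, 70 g, in the scoop. Origin: its centre.
- potato_b: Second potato of the same size. Origin: its centre.
- potato_c: Third potato of the same size, nearest the mouth. Origin: its centre.
- kettle: Bystander: kettle with a high bail handle, about 200 mm wide and 234 mm high, on the back left grate. Origin: under its middle.
- pepper_mill: Bystander: wooden pepper mill, 58 mm diameter, 170 mm high, right of the pot. Origin: centre of its underside.
- salt_shaker: Bystander: salt shaker, 44 mm diameter, 90 mm high, beside the mill. Origin: centre of its underside.
- peeler: Bystander: swivel peeler, 200 mm long, lying at the front edge of the right counter. Origin: under its middle.
There are look-alikes about, which are no part of the job. Leave any red or white look-alike of the potato_c alone.

How it is judged:
By the outcome, as a careful person would: the job done as asked, in the order asked, and still so for the second after the job is handed in, with the robot touching nothing.
It also fails if it takes over 67 s, if anything falls off the work surface, if the arm or the gripper's body presses on something with over 40 N, if the wrist force passes 120 N, or if a joint passes its speed limit or range.

## Working session

There is one attempt and no reset: what is moved stays moved. The work goes in short steps, Python scripts to look and compute and a tool call to move; the robot and the scene stay as the last step left them, time stands still between calls to the robot, and variables do not carry over. Pictures are saved under pics/ and viewed, at most 10 in all, crops included, and the job is handed in when it is done.

Besides the shell and the picture viewer there is one more tool, called after ">>>" as name(argument=value, ...) on one line, values as JSON. carry_out: Moves the arm, as the interface text tells. Its arguments: {"type":"object","properties":{"commands":{"type":"array","items":{"type":"array","items":{"type":"number"}}},"jaw":{"type":"number"}},"required":["commands"]}

```bash
ls; mkdir -p pics; python3 - <<'E'
from bench import *
import cv2,numpy as np
for n in("side","top"):
    s=snapshot(n); cv2.imwrite(f"pics/{n}0.png",s["img"][:,:,::-1]); np.savez(f"{n}0.npz",**s)
    print(n,s["fx"],s["cx"],s["cy"],(-s["R"].T@s["t"]).round(3),s["R"].round(3).tolist())
o=get_obs(); print(o)
E
```

```text
pics
side 462.36393949437735 333.1337920012929 200.1658929133982 [0.093 1.3   1.068] [[-0.946, -0.325, -0.001], [-0.185, 0.541, -0.82], [0.267, -0.776, -0.572]]
top 451.2440287472589 317.2216125422929 202.26287500021604 [0.434 0.03  1.436] [[-0.005, -1.0, -0.001], [-0.997, 0.005, -0.073], [0.073, 0.001, -0.997]]
{'time': 0.1, 'joint_positions': array([ 1.17290085e+00,  8.79028109e-02,  1.37205256e+00,  8.18266322e-06,
        1.68363131e+00, -1.03075908e-01]), 'qvel': array([-3.95774053e-05, -1.44440153e-03, -3.43979954e-03,  1.17397193e-03,
       -9.99322352e-04, -2.87951881e-05]), 'joint_torque': array([ 1.81104890e-03, -3.41250515e+01, -3.03302479e+01,  7.20014283e-02,
        3.05209262e-02, -1.08559800e-04]), 'tool_pos': array([0.15961131, 0.52582214, 0.20443502]), 'ee_rot': array([-3.13961005e+00, -2.13261440e-04,  2.84677378e+00]), 'wrist_force': array([1.03138703, 0.09081542, 0.03691762]), 'wrist_torque': array([-0.00994118, -0.01832762, -0.06685805]), 'finger_force': 0.0, 'width': 0.09408653377220996}
```

View pics/top0.png

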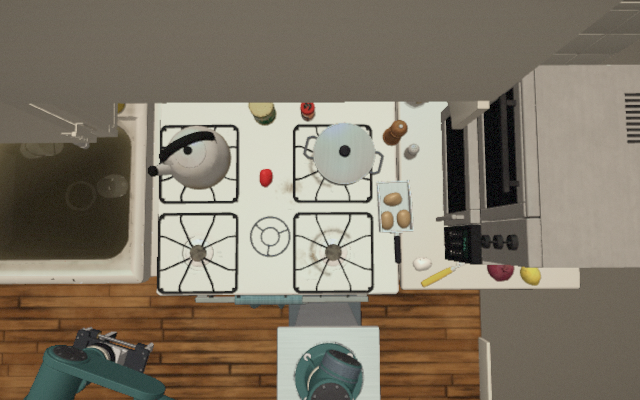

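View pics/side0.png

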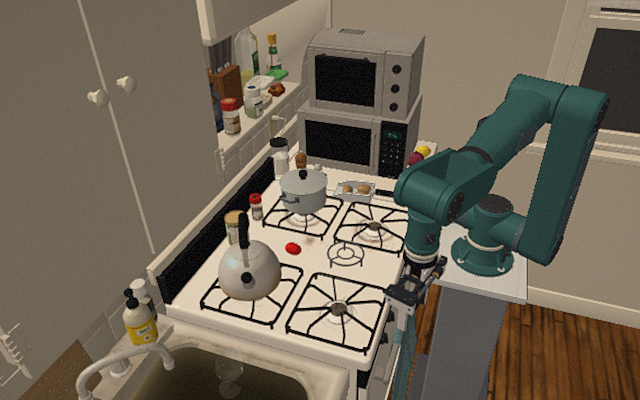

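The top view shows the knob at (345,151), the trivet at (270,237), the scoop at (395,207) with its mouth to the back and its handle at (398,250). A red decoy is at (266,177). In the side view the knob is at (303,174), the trivet at (346,254) and the scoop at (355,190).

```bash
cat > h.py <<'E'
import numpy as np,cv2
def load(n): return dict(np.load(n+".npz"))
def cloud(s):
    v,u=np.mgrid[0:400,0:640]; z=s["range_z"]
    c=np.stack([(u-s["cx"])/s["fx"]*z,(v-s["cy"])/s["fy"]*z,z],-1)
    P=(c-s["t"])@s["R"]; P[z==0]=np.nan; return P
def circ(p):
    for _ in range(5):
        A=np.c_[2*p,np.ones(len(p))]; x=np.linalg.lstsq(A,(p**2).sum(1),rcond=None)[0]
        r=np.sqrt(x[2]+x[:2]@x[:2]); e=np.abs(np.hypot(*(p-x[:2]).T)-r); p=p[e<max(2*np.median(e),1e-3)]
    return x[:2].round(4),r.round(4),len(p)
def pr(s,X):
    c=np.asarray(X)@s["R"].T+s["t"]; return np.stack([s["fx"]*c[...,0]/c[...,2]+s["cx"],s["fy"]*c[...,1]/c[...,2]+s["cy"]],-1)
E
python3 - <<'E'
from h import *
for n,k,l,t,sc in(("top",(345,151),(345,153,45),(270,237,26),(370,420,175,270)),("side",(303,174),(303,185,40),(346,254,25),(325,385,170,210))):
    s=load(n+"0");P=cloud(s);g=s["img"].astype(int).max(2)
    u,v=k; W=P[v-9:v+10,u-9:u+10].reshape(-1,3);G=g[v-9:v+10,u-9:u+10].ravel()
    m=(G<70); q=W[m]; print(n,"knob n",m.sum(),"med",np.nanmedian(q,0).round(4),"zmax",np.nanmax(q[:,2]).round(4), "top centre",((np.nanmax(q[q[:,2]>np.nanmax(q[:,2])-.006],0)+np.nanmin(q[q[:,2]>np.nanmax(q[:,2])-.006],0))/2).round(4))
    u,v,r=l; W=P[v-r:v+r,u-r:u+r].reshape(-1,3); q=W[(W[:,2]>.128)&(W[:,2]<.16)]
    q=q[~np.isnan(q[:,0])]; h=cv2.convexHull(q[:,:2].astype(np.float32))[:,0]; print(" lid hull circ",circ(h),"minenc",cv2.minEnclosingCircle(h))
    u,v,r=t; W=P[v-r:v+r,u-r:u+r].reshape(-1,3);G=g[v-r:v+r,u-r:u+r].ravel(); q=W[(G<90)&(W[:,2]>.03)&(W[:,2]<.05)]
    h=cv2.convexHull(q[:,:2].astype(np.float32))[:,0]; print(" trivet",circ(h),np.median(q[:,2]).round(4),len(q),cv2.minEnclosingCircle(h))
    a,b,c,d=sc; W=P[c:d,a:b].reshape(-1,3);G=g[c:d,a:b].ravel()
    q=W[(W[:,2]>.010)&(W[:,2]<.075)&(W[:,1]<-.1)&(W[:,1]>-.3)]
    q=W[(G<60)&(W[:,2]>.03)&(W[:,2]<.065)&(W[:,0]<.42)]
    if len(q): print(" handle",len(q),q.min(0).round(3),q.max(0).round(3),np.median(q,0).round(4))
    bigim=cv2.resize(s["img"][c-5:d+5,a-10:b+15],None,fx=6,fy=6,interpolation=cv2.INTER_CUBIC)[:,:,::-1]
    cv2.imwrite(f"pics/{n}_scoop.png",bigim);print(bigim.shape)
E
```

```text
top knob n 93 med [ 0.6705 -0.0452  0.1831] zmax 0.1894 top centre [ 0.671  -0.0448  0.1864]
 lid hull circ (array([ 0.672 , -0.0476]), np.float64(0.09), 21) minenc ((0.6534502506256104, -0.04184291884303093), 0.1129930317401886)
 trivet (array([0.4215, 0.1253]), np.float64(0.068), 4) 0.0318 24 ((0.42279917001724243, 0.1319526880979538), 0.07034967094659805)
 handle 126 [ 0.33  -0.221  0.03 ] [ 0.419 -0.133  0.056] [ 0.3836 -0.2118  0.0496]
(630, 450, 3)
side knob n 64 med [ 0.6731 -0.0364  0.1748] zmax 0.1864 top centre [ 0.6737 -0.0397  0.1837]
 lid hull circ (array([ 0.729 , -0.1668]), np.float64(0.2205), 16) minenc ((0.72953861951828, -0.16601097583770752), 0.22509607672691345)
 trivet (array([0.4337, 0.1715]), np.float64(0.1029), 8) 0.0371 151 ((0.42270272970199585, 0.17434583604335785), 0.13787010312080383)
 handle 28 [ 0.396 -0.223  0.031] [ 0.418 -0.199  0.05 ] [ 0.4066 -0.2068  0.0415]
(300, 510, 3)
```

View pics/top_scoop.png

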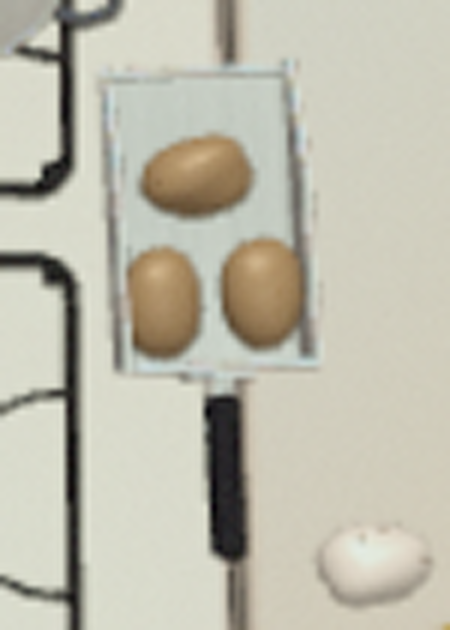

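```bash
cat >> h.py <<'E'
def onplane(s,uv,z):
    uv=np.atleast_2d(uv).astype(float); d=np.c_[(uv[:,0]-s["cx"])/s["fx"],(uv[:,1]-s["cy"])/s["fy"],np.ones(len(uv))]@s["R"]
    c=-s["R"].T@s["t"]; return c+d*((z-c[2])/d[:,2])[:,None]
E
python3 - <<'E'
from h import *
from scipy.optimize import minimize
from scipy.ndimage import gaussian_filter
T=load("top0");S=load("side0")
# trivet: match ring of R=~60mm centreline at z=.037 to darkness, per view
a=np.linspace(0,2*np.pi,180)
for n,s in(("top",T),("side",S)):
    g=gaussian_filter(s["img"].astype(float).max(2),.7)
    best=[]
    for R in(.056,.058,.060,.062):
        for x in np.arange(.39,.46,.001):
            for y in np.arange(.08,.16,.001):
                uv=pr(s,np.c_[x+R*np.cos(a),y+R*np.sin(a),np.full(180,.037)])
                best.append((g[uv[:,1].round().astype(int),uv[:,0].round().astype(int)].mean(),R,x.round(4),y.round(4)))
    best.sort(); print(n,"trivet",best[:4])
g=T["img"].astype(int).max(2); m=np.zeros_like(g,bool); m[233:270,388:408]=g[233:270,388:408]<50
n,lab,st,_=cv2.connectedComponentsWithStats(m.astype(np.uint8)); k=1+st[1:,4].argmax(); v,u=np.where(lab==k)
p=onplane(T,np.c_[u,v],.050); print("handle px",st[k]); print("min/max",p.min(0),p.max(0))
l=cv2.fitLine(p[:,:2].astype(np.float32),cv2.DIST_L2,0,.001,.001).ravel();print("line dir,pt",l,"yaw",np.arctan(l[1]/l[0]))
P=cloud(T); print("handle z",np.nanpercentile(P[lab==k][:,2],[10,50,90]))
c=np.array([[103,76],[290,68],[316,358],[121,370]])/6+[360,170]
for q,z in zip(c,[.016,.016,.048,.048]): print("corner",onplane(T,q,z).round(4))
# side handle visible?
gS=S["img"].astype(int).max(2); print("handle grip proj side",pr(S,[[.37,-.212,.05],[.41,-.212,.05],[.33,-.212,.05]]).round(0))
# potatoes depth
for q in((197,176),(165,302),(262,294)):
    u,v=np.array(q)//6+[360,170]; print("potato",np.nanmedian(P[v-1:v+2,u-1:u+2].reshape(-1,3),0).round(4))
# obstacles: top-view height map max by cell around the work
A=np.vstack([P.reshape(-1,3),cloud(S).reshape(-1,3)]); A=A[~np.isnan(A[:,0])]
for x0 in np.arange(.25,.95,.05): print(x0.round(2),[round(float(np.percentile(A[k,2],97)),2) if (k:=(A[:,0]>=x0)&(A[:,0]<x0+.05)&(A[:,1]>=y0)&(A[:,1]<y0+.05)).sum()>5 else None for y0 in np.arange(-.4,.3,.05)])
# side knob ray & top knob ray triangulation
def cen(s,u,v,r=9):
    w=s["img"][v-r:v+r+1,u-r:u+r+1].astype(int).max(2)<60; n,L,st,ce=cv2.connectedComponentsWithStats(w.astype(np.uint8)); k=1+st[1:,4].argmax(); return ce[k]+[u-r,v-r]
a,b=cen(T,345,151),cen(S,303,174);print(a,b)
M=[ (s["K"] if "K" in s else np.array([[s["fx"],0,s["cx"]],[0,s["fy"],s["cy"]],[0,0,1]]))@np.c_[s["R"],s["t"]] for s in(T,S)]
X=cv2.triangulatePoints(M[0],M[1],a[:,None],b[:,None]);print("knob tri",(X[:3]/X[3]).ravel())
E
```

```text
top trivet [(np.float64(171.30146572661022), 0.056, np.float64(0.449), np.float64(0.08)), (np.float64(171.85251530045667), 0.056, np.float64(0.448), np.float64(0.08)), (np.float64(172.22096662175136), 0.056, np.float64(0.447), np.float64(0.08)), (np.float64(173.03487721852017), 0.058, np.float64(0.446), np.float64(0.08))]
side trivet [(np.float64(112.72454061158514), 0.056, np.float64(0.448), np.float64(0.08)), (np.float64(112.83305475804094), 0.056, np.float64(0.447), np.float64(0.08)), (np.float64(112.92115626933612), 0.056, np.float64(0.448), np.float64(0.081)), (np.float64(113.91489354648326), 0.056, np.float64(0.449), np.float64(0.08))]
handle px [394 236   7  27 133]
min/max [ 0.3517178  -0.22066384  0.05      ] [ 0.43084232 -0.20343075  0.05      ]
line dir,pt [ 0.99984545  0.01758058  0.3917121  -0.21234523] yaw 0.017581485
handle z [0.04512964 0.05017283 0.05380429]
corner [[ 0.5994 -0.159   0.016 ]]
corner [[ 0.6031 -0.2577  0.016 ]]
corner [[ 0.45   -0.2616  0.048 ]]
corner [[ 0.4444 -0.1617  0.048 ]]
handle grip proj side [[391. 191.]
 [382. 190.]
 [401. 193.]]
potato [ 0
[... 737 characters left out ...]
, 1.08, 1.08, 1.08, 1.08, 1.08, 1.08, 1.08, 1.08, 1.08, 1.08, 1.08]
0.65 [0.54, 0.51, 0.09, 0.74, 0.72, 0.15, 0.19, 0.19, 0.15, 0.12, 0.03, 0.01, 0.01, 0.07]
0.7 [0.54, 0.51, 0.09, 0.73, 0.68, 0.49, 0.53, 0.52, 0.54, 0.54, 0.55, 0.45, 0.55, 0.56]
0.75 [0.53, 0.01, 0.0, 0.71, 0.66, 0.62, 0.53, 0.54, 0.54, 0.54, 0.55, 0.45, 0.56, 0.8]
0.8 [0.26, 0.03, 0.14, 0.69, 0.66, 0.63, 0.63, 0.67, 0.58, 0.59, 0.59, 0.8, 0.8, 0.54]
0.85 [0.0, 0.24, 0.15, 0.66, 0.63, 0.1, 0.11, 0.66, 0.64, 0.67, 0.67, 0.8, 0.11, 0.11]
0.9 [0.24, 0.25, 0.24, 0.64, 0.24, 0.63, 0.58, 0.24, 0.61, 0.63, 0.59, 0.14, 0.14, 0.14]
[344.1954023  150.63218391] [302.58064516 173.72580645]
knob tri [ 0.67513032 -0.04610536  0.16741991]
```

```bash
python3 - <<'E'
from h import *
T=load("top0");S=load("side0")
a=np.linspace(0,2*np.pi,180)
from scipy.ndimage import gaussian_filter
for n,s in(("top",T),("side",S)):
    g=gaussian_filter(s["img"].astype(float).max(2),.6); b=[]
    for R in(.055,.057,.059,.061):
        for x in np.arange(.40,.45,.001):
            for y in np.arange(.105,.165,.001):
                uv=pr(s,np.c_[x+R*np.cos(a),y+R*np.sin(a),np.full(180,.037)])
                b.append((g[uv[:,1].round().astype(int),uv[:,0].round().astype(int)].mean().round(1),R,x.round(4),y.round(4)))
    b.sort(); print(n,[tuple(map(float,k)) for k in b[:5]])
P=cloud(S)
for uv in((215,30),(240,20),(270,10),(290,2),(205,60),(315,5)): print(uv,P[uv[1],uv[0]].round(3))
P=cloud(T)
for uv in((345,95),(345,60),(430,80),(447,140),(447,200),(447,240),(490,60),(270,95)): print(uv,P[uv[1],uv[0]].round(3))
E
```

```text
top [(174.1, 0.055, 0.446, 0.154), (174.1, 0.055, 0.447, 0.154), (174.4, 0.055, 0.448, 0.154), (174.6, 0.055, 0.445, 0.154), (175.0, 0.055, 0.446, 0.155)]
side [(157.9, 0.055, 0.445, 0.105), (159.2, 0.057, 0.443, 0.105), (160.6, 0.055, 0.444, 0.105), (160.8, 0.055, 0.444, 0.107), (160.9, 0.055, 0.445, 0.106)]
(215, 30) [0.628 0.474 0.818]
(240, 20) [0.624 0.377 0.815]
(270, 10) [0.624 0.228 0.804]
(290, 2) [0.64  0.072 0.791]
(205, 60) [0.657 0.482 0.757]
(315, 5) [ 0.672 -0.202  0.726]
(345, 95) [ 0.623 -0.008  0.838]
(345, 60) [ 0.624 -0.001  0.957]
(430, 80) [ 0.623 -0.109  0.895]
(447, 140) [ 0.725 -0.37   0.064]
(447, 200) [ 0.54  -0.367  0.056]
(447, 240) [ 0.418 -0.364  0.054]
(490, 60) [ 0.624 -0.159  0.955]
(270, 95) [0.624 0.094 0.838]
```

>>> carry_out(commands=[[0,0,-0.03,0,0,-0.1],[0,0,-0.06,0,0,-0.2],[0,0,-0.06,0,0,-0.3],[0,0,-0.06,0,0,-0.3],[0,0,-0.06,0,0,-0.3]], jaw=0.8)

```text
time: 0.6
tool_pos: [0.1597, 0.5259, 0.2644]
ee_rot: [-3.14, -0.001, -3.138]
wrist_force: [-0.0, -0.1, -0.4]
width: 0.0751
finger_force: 0.0
```

```bash
python3 - <<'E'
from h import *
T=load("top0");S=load("side0")
a=T["img"][205:270,240:300];b=S["img"][230:275,315:380]
f=lambda i:cv2.resize(i,None,fx=6,fy=6,interpolation=cv2.INTER_CUBIC)[:,:,::-1]
A,B=f(a),f(b);h=max(A.shape[0],B.shape[0]);o=np.zeros((h,A.shape[1]+B.shape[1]+10,3),np.uint8);o[:A.shape[0],:A.shape[1]]=A;o[:B.shape[0],A.shape[1]+10:]=B
cv2.imwrite("pics/triv.png",o);print(o.shape)
E
```

```text
(390, 760, 3)
```

View pics/triv.png

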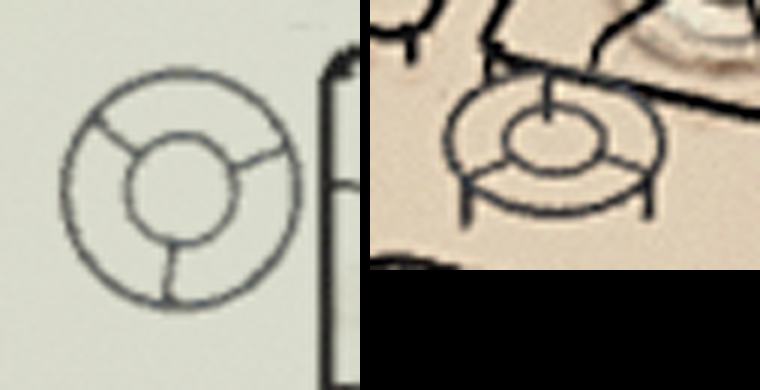

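The trivet ring is centred at crop (181,190), which is top pixel (269.8,236.2). In the side view it is at (345.3,253.3).

```bash
python3 - <<'E'
from h import *
T=load("top0");S=load("side0")
a=np.array([269.75,236.2]);b=np.array([345.3,253.3])
print(onplane(T,a,.038),onplane(S,b,.038))
M=[np.array([[s["fx"],0,s["cx"]],[0,s["fy"],s["cy"]],[0,0,1]])@np.c_[s["R"],s["t"]] for s in(T,S)]
X=cv2.triangulatePoints(M[0],M[1],a[:,None],b[:,None]);print((X[:3]/X[3]).ravel())
for z in (.170,): print("knob",onplane(T,(344.2,150.63),z+.012),onplane(S,(302.58,173.73),z))
from bench import get_obs
o=get_obs();print(o["joint_positions"].round(4),o["tool_pos"].round(4),o["ee_rot"].round(4))
E
```

```text
[[0.43221803 0.17829751 0.038     ]] [[0.43440536 0.18443234 0.038     ]]
[0.43406355 0.17929088 0.03366977]
knob [[ 0.67113281 -0.04562255  0.182     ]] [[ 0.67472796 -0.04213533  0.17      ]]
[ 1.1729  0.0841  1.2584 -0.      1.801  -0.401 ] [0.1597 0.5259 0.2644] [-3.1398e+00 -8.0000e-04 -3.1385e+00]
```

>>> carry_out(commands=[[-0.024,-0.042,-0.008,0,0,0.14],[-0.048,-0.084,-0.016,0,0,0.28],[-0.072,-0.126,-0.024,0,0,0.42],[-0.096,-0.168,-0.032,0,0,0.56],[-0.12,-0.21,-0.04,0,0,0.7]])

```text
time: 1.1
tool_pos: [0.281, 0.3149, 0.3044]
ee_rot: [-3.139, -0.0, 2.44]
wrist_force: [1.4, 0.8, -0.3]
width: 0.0752
finger_force: 0.0
```

```bash
cat > g.py <<'E'
import numpy as np
from scipy.spatial.transform import Rotation as Ro
def rel(p0,e0,p1,e1):
    A,B=Ro.from_euler("xyz",e0),Ro.from_euler("xyz",e1)
    return A.inv().apply(np.subtract(p1,p0)),(A.inv()*B).as_rotvec()
def legs(p0,e0,wps):
    "each waypoint (p,e): print the total row from the previous one and row count needed"
    for p,e in wps:
        d,r=rel(p0,e0,p,e); n=max(np.linalg.norm(d)/.05,np.linalg.norm(r)/.1499)
        print("to",np.round(p,3),np.round(e,2),"shift",d.round(4),"turn",r.round(4),"rows>=",round(n,1)); p0,e0=p,e
E
python3 - <<'E'
from g import *
legs([.281,.315,.3044],[-3.14159,0,2.44],[([.4,.09,.3],[np.pi,0,1.8]),([.6,-.02,.26],[np.pi,0,1.5]),([.672,-.0445,.2],[np.pi,0,1.5])])
E
```

```text
to [0.4  0.09 0.3 ] [3.14 0.   1.8 ] shift [-0.2361 -0.0951  0.0044] turn [-0.    0.    0.64] rows>= 5.1
to [ 0.6  -0.02  0.26] [3.14 0.   1.5 ] shift [-0.1526  0.1698  0.04  ] turn [ 0.  -0.   0.3] rows>= 4.6
to [ 0.672 -0.044  0.2  ] [3.14 0.   1.5 ] shift [-0.0193  0.0736  0.06  ] turn [0. 0. 0.] rows>= 1.9
```

>>> carry_out(commands=[[-0.046,-0.019,0.001,0,0,0.128],[-0.092,-0.038,0.002,0,0,0.256],[-0.138,-0.056,0.003,0,0,0.384],[-0.184,-0.074,0.004,0,0,0.512],[-0.23,-0.093,0.004,0,0,0.64]])

```text
time: 1.6
tool_pos: [0.398, 0.0963, 0.3001]
ee_rot: [-3.14, -0.001, 1.8]
wrist_force: [1.3, 0.5, 0.4]
width: 0.0754
finger_force: 0.0
```

>>> carry_out(commands=[[-0.031,0.034,0.008,0,0,0.06],[-0.062,0.068,0.016,0,0,0.12],[-0.092,0.102,0.024,0,0,0.18],[-0.122,0.136,0.032,0,0,0.24],[-0.153,0.17,0.04,0,0,0.3]])

```text
time: 2.1
tool_pos: [0.6, -0.0118, 0.2594]
ee_rot: [-3.139, -0.0, 1.502]
wrist_force: [1.2, 0.2, 0.3]
width: 0.0752
finger_force: 0.0
```

>>> carry_out(commands=[[-0.014,0.037,0.015,0,0,0],[-0.027,0.074,0.03,0,0,0],[-0.027,0.074,0.06,0,0,0],[-0.027,0.074,0.085,0,0,0],[-0.027,0.074,0.1,0,0,0]], jaw=0.8)

```text
time: 2.6
tool_pos: [0.6696, -0.0425, 0.1562]
ee_rot: [-3.134, -0.001, 1.505]
wrist_force: [-0.3, -0.1, 0.3]
width: 0.0753
finger_force: 0.0
```

>>> carry_out(commands=[[0,0,0.004,0,0,0],[0,0,0.004,0,0,0],[0,0,0.004,0,0,0],[0,0,0.004,0,0,0],[0,0,0.004,0,0,0]], jaw=0.2)

```text
time: 3.1
tool_pos: [0.6721, -0.0425, 0.1594]
ee_rot: [3.138, 0.0, 1.507]
wrist_force: [2.7, -0.1, 2.4]
width: 0.0385
finger_force: 1.3
```

>>> carry_out(commands=[[0,0,0,0,0,0],[0,0,0,0,0,0],[0,0,0,0,0,0],[0,0,0,0,0,0],[0,0,0,0,0,0]], jaw=0.2)

```text
time: 3.6
tool_pos: [0.6727, -0.0425, 0.1594]
ee_rot: [3.137, 0.0, 1.507]
wrist_force: [3.6, 0.3, 5.7]
width: 0.0315
finger_force: 30.0
```

>>> carry_out(commands=[[0,0,-0.01,0,0,0],[0,0,-0.025,0,0,0],[0,0,-0.045,0,0,0],[0,0,-0.07,0,0,0],[0,0,-0.1,0,0,0]])

```text
time: 4.1
tool_pos: [0.6696, -0.0424, 0.2567]
ee_rot: [-3.135, -0.0, 1.507]
wrist_force: [-0.4, 0.5, -1.9]
width: 0.0319
finger_force: 30.0
```

```bash
python3 - <<'E'
from bench import *
from h import *
n="side"
s=snapshot(n); cv2.imwrite(f"pics/{n}1.png",s["img"][100:300,200:460,::-1].repeat(2,0).repeat(2,1)); np.savez(f"{n}1.npz",**s)
o=get_obs();print(o["joint_positions"].round(4),o["tool_pos"].round(4),o["ee_rot"].round(4),o["wrist_force"],o["wrist_torque"],o["width"])
E
```

```text
[-1.4760e-01  3.6570e-01  9.2180e-01 -2.0000e-04  1.8484e+00 -8.3400e-02] [ 0.6716 -0.0427  0.2643] [3.1360e+00 6.0000e-04 1.5066e+00] [ 0.38173905 -0.87574789  2.39627721] [-0.0676088  -0.01200986 -0.0273346 ] 0.031116770035881394
```

View pics/side1.png

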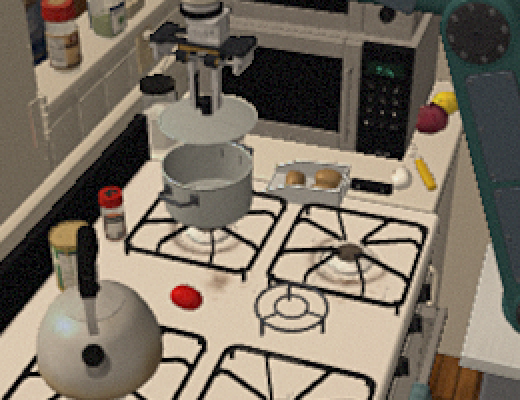

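The lid hangs level on the knob, the pot has stayed put and the trivet is clear. I'm moving to the trivet.

>>> carry_out(commands=[[0.015,-0.019,0,0,0,0],[0.038,-0.046,0,0,0,0],[0.065,-0.079,0,0,0,0],[0.093,-0.113,0,0,0,0],[0.12,-0.146,0,0,0,0]])

```text
time: 4.65
tool_pos: [0.5308, 0.0874, 0.2565]
ee_rot: [-3.139, 0.0, 1.506]
wrist_force: [0.6, 0.3, -0.7]
width: 0.0318
finger_force: 30.0
```

>>> carry_out(commands=[[0.026,-0.032,0.01,0,0,0.14],[0.048,-0.058,0.025,0,0,0.28],[0.068,-0.083,0.045,0,0,0.42],[0.08,-0.099,0.07,0,0,0.56],[0.087,-0.106,0.09,0,0,0.7]])

```text
time: 5.15
tool_pos: [0.4301, 0.1809, 0.1658]
ee_rot: [-3.14, 0.003, 0.803]
wrist_force: [0.3, 0.2, -2.2]
width: 0.0315
finger_force: 30.0
```

>>> carry_out(commands=[[0,0,0.02,0,0,0],[0,0,0.038,0,0,0],[0,0,0.05,0,0,0],[0,0,0.055,0,0,0],[0,0,0.055,0,0,0]])

```text
time: 5.65
tool_pos: [0.4324, 0.1799, 0.1118]
ee_rot: [-3.141, 0.002, 0.807]
wrist_force: [1.0, 0.3, -2.2]
width: 0.0319
finger_force: 30.0
```

```bash
python3 - <<'E'
from bench import *
from h import *
o=get_obs();print(o["joint_positions"].round(4),o["tool_pos"].round(4),o["ee_rot"].round(4),o["wrist_force"],o["width"])
for n in("side","top"):
    s=snapshot(n); np.savez(f"{n}2.npz",**s)
    c=pr(s,[.433,.18,.05]).astype(int); i=s["img"][c[1]-45:c[1]+35,c[0]-50:c[0]+50,::-1]
    globals()[n]=cv2.resize(i,None,fx=4,fy=4,interpolation=cv2.INTER_CUBIC); print(n,c)
cv2.imwrite("pics/place.png",np.hstack([side,top]))
E
```

```text
[ 0.2732 -0.0559  1.7028 -0.      1.4965  1.0374] [0.4324 0.1799 0.1118] [-3.1406e+00  1.6000e-03  8.0660e-01] [ 1.03339278  0.32165042 -2.20082768] 0.031856394396065274
side [346 249]
top [268 235]
```

View pics/place.png

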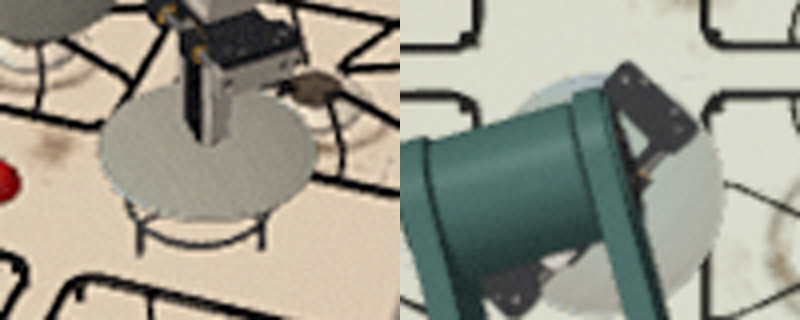

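```bash
python3 - <<'E'
from h import *
T=load("top2");S=load("side2")
for z in(.085,.092): print(onplane(S,(347.6,241.4),z),onplane(T,(267.6,238.4),z))
print("radius",(onplane(T,(268+(323-200)/4,238.4),.09)-onplane(T,(268,238.4),.09))[0,1])
# fit circle of radius .0885 to lid boundary in top via grey segmentation
P=cloud(T);w=(P[...,2]>.075)&(P[...,2]<.125)&(np.hypot(P[...,0]-.433,P[...,1]-.18)<.12)
q=P[w][:,:2]; h=cv2.convexHull(q.astype(np.float32))[:,0]; print(len(q),q.min(0),q.max(0),circ(h))
P=cloud(S);w=(P[...,2]>.075)&(P[...,2]<.11)&(np.hypot(P[...,0]-.433,P[...,1]-.18)<.12)
q=P[w]; h=cv2.convexHull(q[:,:2].astype(np.float32))[:,0]; print(len(q),q.min(0),q.max(0),circ(h),cv2.minEnclosingCircle(h))
E
```

```text
[[0.42958413 0.17683511 0.085     ]] [[0.42575671 0.17971895 0.085     ]]
[[0.42718541 0.18483718 0.092     ]] [[0.42579867 0.17894389 0.092     ]]
radius -0.09146482888597461
942 [0.33851854 0.08828035] [0.5162876  0.24624592] (array([0.427 , 0.1768]), np.float64(0.0898), 33)
1355 [0.33902977 0.09058328 0.084592  ] [0.52005828 0.27108082 0.10834672] (array([0.4278, 0.18  ]), np.float64(0.0905), 26) ((0.43124738335609436, 0.18078109622001648), 0.09397196024656296)
```

>>> carry_out(commands=[[0.004,0.003,0.01,0,0,0],[0.004,0.003,0.02,0,0,0],[0.004,0.003,0.027,0,0,0],[0.004,0.003,0.031,0,0,0],[0.004,0.003,0.033,0,0,0]])

```text
time: 6.25
tool_pos: [0.4374, 0.1809, 0.0785]
ee_rot: [-3.141, 0.001, 0.807]
wrist_force: [-0.3, 0.7, -1.3]
width: 0.0316
finger_force: 30.0
```

>>> carry_out(commands=[[0,0,0.001,0,0,0],[0,0,0.002,0,0,0],[0,0,0.003,0,0,0],[0,0,0.004,0,0,0],[0,0,0.004,0,0,0]])

```text
time: 6.75
tool_pos: [0.4379, 0.181, 0.0755]
ee_rot: [3.142, -0.0, 0.807]
wrist_force: [-0.4, 0.2, -2.4]
width: 0.0314
finger_force: 30.0
```

>>> carry_out(commands=[[0,0,0.001,0,0,0],[0,0,0.001,0,0,0],[0,0,0.002,0,0,0],[0,0,0.002,0,0,0],[0,0,0.002,0,0,0]])

```text
time: 7.25
tool_pos: [0.438, 0.1811, 0.0735]
ee_rot: [3.142, -0.0, 0.807]
wrist_force: [-0.1, 0.2, -2.3]
width: 0.0316
finger_force: 30.0
```

>>> carry_out(commands=[[0,0,0.001,0,0,0],[0,0,0.001,0,0,0],[0,0,0.002,0,0,0],[0,0,0.002,0,0,0],[0,0,0.002,0,0,0]])

```text
time: 7.75
tool_pos: [0.4383, 0.1813, 0.0725]
ee_rot: [3.141, -0.001, 0.807]
wrist_force: [-1.5, 0.8, 5.5]
width: 0.032
finger_force: 30.0
```

>>> carry_out(commands=[[0,0,0.001,0,0,0],[0,0,0.001,0,0,0],[0,0,0.002,0,0,0],[0,0,0.002,0,0,0],[0,0,0.002,0,0,0]])

```text
time: 8.25
tool_pos: [0.4385, 0.1814, 0.0723]
ee_rot: [3.141, -0.002, 0.807]
wrist_force: [-4.3, -0.8, 13.2]
width: 0.0316
finger_force: 30.0
```

>>> carry_out(commands=[[0,0,-0.002,0,0,0],[0,0,-0.003,0,0,0],[0,0,-0.003,0,0,0],[0,0,-0.003,0,0,0],[0,0,-0.003,0,0,0]])

```text
time: 8.75
tool_pos: [0.4382, 0.1813, 0.0726]
ee_rot: [3.141, -0.001, 0.807]
wrist_force: [-0.2, 0.8, 2.8]
width: 0.0319
finger_force: 30.0
```

>>> carry_out(commands=[[0,0,0,0,0,0],[0,0,0,0,0,0],[0,0,0,0,0,0],[0,0,0,0,0,0],[0,0,0,0,0,0]], jaw=0.7)

```text
time: 9.25
tool_pos: [0.4378, 0.1809, 0.0722]
ee_rot: [-3.141, 0.0, 0.807]
wrist_force: [0.3, -0.1, -0.4]
width: 0.0652
finger_force: 0.0
```

>>> carry_out(commands=[[0,0,-0.01,0,0,0],[0,0,-0.04,0,0,0],[0,0,-0.08,0,0,0],[0,0,-0.12,0,0,0],[0,0,-0.14,0,0,0]])

```text
time: 9.75
tool_pos: [0.4394, 0.1815, 0.2177]
ee_rot: [3.138, -0.006, 0.807]
wrist_force: [-0.0, 0.2, -0.2]
width: 0.0659
finger_force: 0.0
```

```bash
python3 - <<'E'
from g import *
pi=np.pi
legs([.4385,.1815,.2190],[pi,0,.807],[([.40,-.02,.23],[pi,-.3,.4]),([.35,-.213,.15],[pi,-.7,.019]),([.423,-.2122,.0235],[pi,-.7,.019])])
from bench import get_obs
o=get_obs();print(o["joint_positions"].round(4),o["tool_pos"].round(4),o["ee_rot"].round(4))
E
```

```text
to [ 0.4  -0.02  0.23] [ 3.14 -0.3   0.4 ] shift [-0.1722  0.1116 -0.011 ] turn [-0.061   0.2958  0.4039] rows>= 4.1
to [ 0.35  -0.213  0.15 ] [ 3.14 -0.7   0.02] shift [-0.1394  0.1583  0.0406] turn [-0.1839  0.3951  0.3366] rows>= 4.3
to [ 0.423 -0.212  0.024] [ 3.14 -0.7   0.02] shift [-0.0257  0.0006  0.1438] turn [0. 0. 0.] rows>= 2.9
[ 0.2723 -0.088   1.5218 -0.      1.7004  1.0363] [0.4394 0.1815 0.2177] [ 3.1378 -0.0064  0.8068]
```

>>> carry_out(commands=[[-0.034,0.022,-0.002,-0.012,0.059,0.081],[-0.069,0.045,-0.004,-0.024,0.118,0.162],[-0.103,0.067,-0.007,-0.036,0.177,0.242],[-0.138,0.089,-0.009,-0.049,0.237,0.323],[-0.172,0.112,-0.011,-0.061,0.296,0.404]], jaw=0.7)

```text
time: 10.25
tool_pos: [0.3993, -0.0217, 0.2249]
ee_rot: [3.139, -0.304, 0.399]
wrist_force: [1.3, -1.0, 0.3]
width: 0.0657
finger_force: 0.0
```

>>> carry_out(commands=[[-0.028,0.032,0.008,-0.037,0.079,0.067],[-0.056,0.063,0.016,-0.074,0.158,0.135],[-0.084,0.095,0.024,-0.11,0.237,0.202],[-0.112,0.127,0.032,-0.147,0.316,0.269],[-0.139,0.158,0.041,-0.184,0.395,0.337]])

```text
time: 10.75
tool_pos: [0.3493, -0.2155, 0.1445]
ee_rot: [3.135, -0.705, 0.018]
wrist_force: [0.3, -1.3, -1.6]
width: 0.0658
finger_force: 0.0
```

```bash
python3 - <<'E'
from bench import *
from h import *
from g import *
for n,c in(("top",(395,225)),("side",(365,195))):
    s=snapshot(n); np.savez(f"{n}3.npz",**s)
    i=s["img"][c[1]-50:c[1]+50,c[0]-50:c[0]+50,::-1]
    globals()[n]=cv2.resize(i,None,fx=4,fy=4,interpolation=cv2.INTER_CUBIC)
cv2.imwrite("pics/pre.png",np.hstack([top,side]))
o=get_obs();print(o["joint_positions"].round(4),o["tool_pos"].round(4),o["ee_rot"].round(4),o["width"])
legs(o["tool_pos"],o["ee_rot"],[([.423,-.2122,.0235],[np.pi,-.7,.019])])
T=load("top3");P=cloud(T);w=(P[...,2]>.075)&(P[...,2]<.125)&(np.hypot(P[...,0]-.433,P[...,1]-.18)<.12)
q=P[w]; print("lid",q[:,:2].min(0),q[:,:2].max(0))
w=(P[...,2]>.042)&(P[...,2]<.08)&(np.hypot(P[...,0]-.433,P[...,1]-.18)<.11);q=P[w];h=cv2.convexHull(q[:,:2].astype(np.float32))[:,0]; print("lid",circ(h),cv2.minEnclosingCircle(h),np.median(q[:,2]))
E
```

```text
[-1.297  -0.5989  2.1987  0.6829  1.3784  0.1956] [ 0.3455 -0.2176  0.1395] [-3.1351e+00 -6.9720e-01 -2.9000e-03] 0.06595472641797122
to [ 0.423 -0.212  0.024] [ 3.14 -0.7   0.02] shift [-0.0151 -0.0047  0.1387] turn [ 0.0076  0.0027 -0.0168] rows>= 2.8
lid [0.41797202 0.16210844] [0.44778975 0.19285423]
lid (array([0.4316, 0.1777]), np.float64(0.0901), 31) ((0.42701637744903564, 0.17069347202777863), 0.09847171604633331) 0.05970361056618455
```

View pics/pre.png

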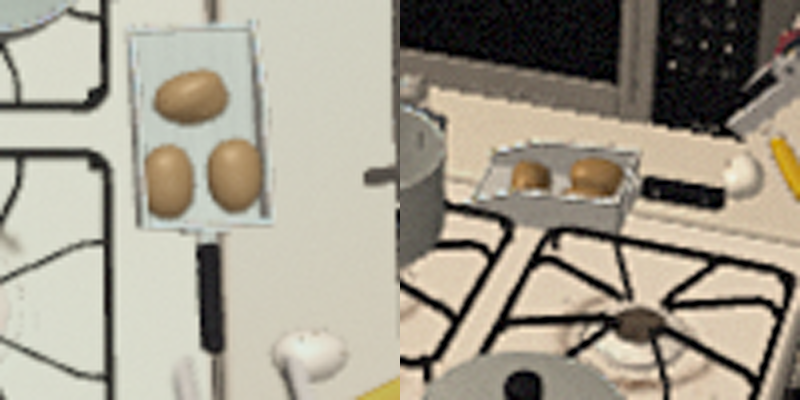

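```bash
python3 - <<'E'
from h import *
from bench import get_obs
from g import *
T=load("top3");S=load("side3")
M=[np.array([[s["fx"],0,s["cx"]],[0,s["fy"],s["cy"]],[0,0,1]])@np.c_[s["R"],s["t"]] for s in(T,S)]
a=np.array([397.1,249.1]);b=np.array([385.35,192.85])
X=cv2.triangulatePoints(M[0],M[1],a[:,None],b[:,None]);print((X[:3]/X[3]).ravel(),onplane(T,a,.05),onplane(S,b,.042))
P=cloud(T); q=P[255:265,405:435]; k=q[...,2]>.01; print("white potato",q[k].min(0),q[k].max(0))
w=(P[...,0]>.25)&(P[...,0]<.46)&(P[...,1]<-.18)&(P[...,1]>-.34)&(P[...,2]>.08);q=P[w];print("gripper pts",len(q),q.min(0),q.max(0))
E
```

```text
[ 0.39232321 -0.21424985  0.0366911 ] [[ 0.39089897 -0.21236136  0.05      ]] [[ 0.39248338 -0.2058316   0.042     ]]
white potato [ 0.3438036  -0.32056235  0.010089  ] [ 0.36537012 -0.24978873  0.15614271]
gripper pts 1057 [ 0.25004177 -0.30540205  0.14064024] [ 0.35214195 -0.18017827  0.31928937]
```

>>> carry_out(commands=[[0,-0.004,0.01,0,0,-0.017],[0,-0.005,0.02,0,0,-0.017],[0,-0.005,0.03,0,0,-0.017],[0,-0.005,0.04,0,0,-0.017],[0,-0.005,0.04,0,0,-0.017]])

```text
time: 11.35
tool_pos: [0.3766, -0.206, 0.1127]
ee_rot: [3.128, -0.699, 0.044]
wrist_force: [-0.3, -0.1, 0.4]
width: 0.0657
finger_force: 0.0
```

```bash
python3 - <<'E'
from g import *
from bench import get_obs
o=get_obs();print(o["tool_pos"].round(4),o["ee_rot"].round(4))
legs(o["tool_pos"],o["ee_rot"],[([.422,-.2122,.0235],[np.pi,-.7,.019])])
E
```

```text
[ 0.3766 -0.206   0.1127] [ 3.1285 -0.6992  0.0443]
to [ 0.422 -0.212  0.024] [ 3.14 -0.7   0.02] shift [-0.0229  0.007   0.0974] turn [-0.0031  0.0007  0.0193] rows>= 2.0
```

>>> carry_out(commands=[[-0.008,0.004,0.02,0,0,0.019],[-0.016,0.007,0.04,0,0,0.019],[-0.023,0.007,0.06,0,0,0.019],[-0.023,0.007,0.07,0,0,0.019],[-0.023,0.007,0.07,0,0,0.019]])

```text
time: 11.85
tool_pos: [0.404, -0.2131, 0.044]
ee_rot: [-3.137, -0.699, 0.017]
wrist_force: [-0.4, 0.3, 1.0]
width: 0.0658
finger_force: 0.0
```

```bash
python3 - <<'E'
from g import *
from bench import get_obs
o=get_obs();print(o["tool_pos"].round(4),o["ee_rot"].round(4))
legs(o["tool_pos"],o["ee_rot"],[([.422,-.2122,.0235],[np.pi,-.7,.019])])
E
```

```text
[ 0.404  -0.2131  0.044 ] [-3.1373 -0.6992  0.0172]
to [ 0.422 -0.212  0.024] [ 3.14 -0.7   0.02] shift [ 0.0006 -0.0005  0.0273] turn [-0.0031  0.0008 -0.0014] rows>= 0.5
```

>>> carry_out(commands=[[0,0,0.01,0,0,0],[0,0,0.02,0,0,0],[0,0,0.027,0,0,0],[0,0,0.027,0,0,0],[0,0,0.027,0,0,0]])

```text
time: 12.35
tool_pos: [0.4212, -0.2143, 0.0244]
ee_rot: [-3.141, -0.701, 0.017]
wrist_force: [-0.3, 0.1, 0.7]
width: 0.0661
finger_force: 0.0
```

>>> carry_out(commands=[[0,0,0,0,0,0],[0,0,0,0,0,0],[0,0,0,0,0,0],[0,0,0,0,0,0],[0,0,0,0,0,0]], jaw=0.0)

```text
time: 12.85
tool_pos: [0.4209, -0.2143, 0.0237]
ee_rot: [-3.14, -0.7, 0.015]
wrist_force: [-0.2, -0.2, -0.8]
width: 0.0293
finger_force: 0.0
```

>>> carry_out(commands=[[0,0,0,0,0,0],[0,0,0,0,0,0],[0,0,0,0,0,0],[0,0,0,0,0,0],[0,0,0,0,0,0]])

```text
time: 13.35
tool_pos: [0.4209, -0.2139, 0.0236]
ee_rot: [-3.139, -0.7, 0.015]
wrist_force: [-0.7, 2.3, 1.1]
width: 0.0177
finger_force: 29.9
```

>>> carry_out(commands=[[0.003,0,-0.004,0,0.01,0],[0.01,0,-0.011,0,0.03,0],[0.019,0,-0.023,0,0.06,0],[0.029,0,-0.034,0,0.08,0],[0.039,0,-0.046,0,0.1,0]])

```text
time: 13.85
tool_pos: [0.4204, -0.214, 0.0837]
ee_rot: [-3.139, -0.799, 0.014]
wrist_force: [0.9, -0.6, -4.0]
width: 0.0179
finger_force: 30.0
```

```bash
python3 - <<'E'
from bench import *
from h import *
for n,c in(("top",(395,225)),("side",(365,185))):
    s=snapshot(n); np.savez(f"{n}4.npz",**s)
    i=s["img"][c[1]-50:c[1]+50,c[0]-50:c[0]+50,::-1]
    globals()[n]=cv2.resize(i,None,fx=4,fy=4,interpolation=cv2.INTER_CUBIC)
cv2.imwrite("pics/lift.png",np.hstack([top,side]))
o=get_obs();print(o["joint_positions"].round(4),o["tool_pos"].round(4),o["ee_rot"].round(4),o["width"],o["wrist_force"],o["wrist_torque"])
E
```

```text
[-1.1191 -0.4185  2.2659  0.8377  1.0663  0.0976] [ 0.421  -0.2156  0.0856] [ 3.1387 -0.8016  0.0174] 0.018006843082591706 [ 0.09187454 -0.32737787 -3.94928439] [-0.03878144  1.26220617 -0.02399055]
```

View pics/lift.png

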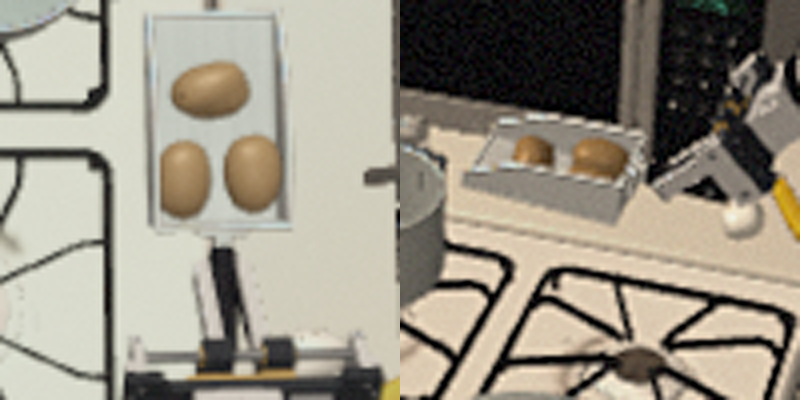

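```bash
cat > k.py <<'E'
from g import *
from scipy.optimize import least_squares
D=[([1.1729,.0879,1.3721,0,1.6836,-.1031],[.1596,.5258,.2044],[-3.1396,-.0002,2.8468]),
([1.1729,.0841,1.2584,0,1.801,-.401],[.1597,.5259,.2644],[-3.1398,-.0008,-3.1385]),
([-.1476,.3657,.9218,-.0002,1.8484,-.0834],[.6716,-.0427,.2643],[3.136,.0006,1.5066]),
([.2732,-.0559,1.7028,0,1.4965,1.0374],[.4324,.1799,.1118],[-3.1406,.0016,.8066]),
([-1.297,-.5989,2.1987,.6829,1.3784,.1956],[.3455,-.2176,.1395],[-3.1351,-.6972,-.0029]),
([-1.1191,-.4185,2.2659,.8377,1.0663,.0976],[.421,-.2156,.0856],[3.1387,-.8016,.0174])]
def fk(q,k):
    a0,d,H,L1,e,L2,h=k; r=lambda a,v:Ro.from_euler(a,v)
    p=np.array([a0,d,H]);R=r("z",q[0]);p=R.apply(p);R=R*r("y",q[1]);p=p+R.apply([0,0,L1]);R=R*r("y",q[2]);p=p+R.apply([e,0,L2])
    R=R*r("z",q[3])*r("y",q[4]);p=p+R.apply([0,0,h]);return p,R*r("z",q[5]-np.pi/2)
def res(k):
    o=[]
    for q,p,e in D:
        P,R=fk(q,k);o+=[*(P-p),*(.1*(Ro.from_euler("xyz",e).inv()*R).as_rotvec())]
    return np.array(o)
K=np.array([ 0,.0566,.3,.4,0,.4,.2])
K=least_squares(res,K).x
lo=np.array([-3.1,-.76,.27,-1.08,.17,-2.57]);hi=np.array([3.1,2.03,2.55,4.22,2.65,2.57])
def ik(p,R,q0):
    f=lambda q:(lambda P,X:np.r_[P-p,.2*(R.inv()*X).as_rotvec(),1e-5*(q-q0)])(*fk(q,K))
    s=least_squares(f,np.clip(q0,lo+.01,hi-.01),bounds=(lo,hi));return s.x,np.linalg.norm(s.fun[:3]),np.linalg.norm(s.fun[3:6])/.2
Rg=Ro.from_euler("xyz",[-3.139,-.7,.015]);pg=np.array([.4209,-.2139,.0236])
Rs=Ro.from_euler("z",.0176);ps=np.array([.5218,-.2101,0])
mouth=np.array([.085,0,.003])
def tool_for(M,psi,th):
    R=Ro.from_euler("ZY",[psi,th]);o=M-R.apply(mouth)  # scoop pose
    X=R*Rs.inv();return X.apply(pg-ps)+o, X*Rg
E
python3 - <<'E'
from k import *
print(K.round(4),np.abs(res(K)).max())
q=np.array(D[-1][0]);C=np.array([.672,-.0455])
for psi in(-.3,-.1,.0,.1,.3,.6):
    qq=q.copy();out=[]
    for th in(-.1,.2,.5,.8,1.0,1.2):
        M=np.r_[C-.03*np.array([np.cos(psi),np.sin(psi)]),.155]
        p,R=tool_for(M,psi,th);qq,e,r=ik(p,R,qq);out.append((th,round(e,4),round(r,3)))
    print(psi,out,qq.round(2),p.round(3))
E
```

```text
[-1.000e-04  5.660e-02  1.532e-01  4.488e-01  1.011e-01  4.999e-01
  3.507e-01] 0.3141589734379475
-0.3 [(-0.1, np.float64(0.0), np.float64(0.0)), (0.2, np.float64(0.0), np.float64(0.0)), (0.5, np.float64(0.0), np.float64(0.0)), (0.8, np.float64(0.0), np.float64(0.0)), (1.0, np.float64(0.0), np.float64(0.0)), (1.2, np.float64(0.0), np.float64(0.0))] [-0.17  0.63  0.48  0.11  2.52 -1.37] [ 0.597 -0.024  0.336]
-0.1 [(-0.1, np.float64(0.0), np.float64(0.0)), (0.2, np.float64(0.0), np.float64(0.0)), (0.5, np.float64(0.0), np.float64(0.0)), (0.8, np.float64(0.0), np.float64(0.0)), (1.0, np.float64(0.0), np.float64(0.0)), (1.2, np.float64(0.0), np.float64(0.0))] [-0.15  0.64  0.47 -0.04  2.53 -1.64] [ 0.594 -0.04   0.336]
0.0 [(-0.1, np.float64(0.0), np.float64(0.0)), (0.2, np.float64(0.0), np.float64(0.0)), (0.5, np.float64(0.0), np.float64(0.0)), (0.8, np.float64(0.0), np.float64(0.0)), (1.0, np.float64(0.0), np.float64(0.0)), (1.2, np.float64(0.0), np.float64(0.0))] [-0.14  0.64  0.47 -0.11  2.52 -1.78] [ 0.594 -0.048  0.336]
0.1 [(-0.1, np.float64(0.0444), np.float64(0.491)), (0.2, np
[... 264 characters left out ...]
94 -0.055  0.336]
0.3 [(-0.1, np.float64(0.0314), np.float64(0.398)), (0.2, np.float64(0.0521), np.float64(0.691)), (0.5, np.float64(0.0706), np.float64(0.973)), (0.8, np.float64(0.0872), np.float64(1.242)), (1.0, np.float64(0.097), np.float64(1.41)), (1.2, np.float64(0.0638), np.float64(1.026))] [-0.05  0.85  0.27 -1.08  2.65  2.57] [ 0.598 -0.071  0.336]
0.6 [(-0.1, np.float64(0.0196), np.float64(0.284)), (0.2, np.float64(0.0368), np.float64(0.536)), (0.5, np.float64(0.0537), np.float64(0.783)), (0.8, np.float64(0.0696), np.float64(1.02)), (1.0, np.float64(0.0612), np.float64(0.907)), (1.2, np.float64(0.0516), np.float64(0.827))] [-0.05  0.85  0.27 -1.08  2.65  2.57] [ 0.609 -0.091  0.336]
```

```bash
sed -i 's/q\[5\]-np.pi\/2/q[5]+np.pi\/2/' k.py; python3 - <<'E'
from k import *
from h import *
A=np.vstack([cloud(load(n)).reshape(-1,3) for n in("side0","top0","side1","top2")]);A=A[~np.isnan(A[:,0])]
w=(abs(A[:,0]-.624)<.006)&(A[:,2]>.3)&(A[:,1]<.5);print("cab face z pct",np.percentile(A[w,2],[0,.5,2,10]),w.sum())
B=A[(A[:,0]>.6)&(A[:,0]<.95)&(A[:,2]>.35)&(A[:,2]<.82)&(A[:,1]>-.3)&(A[:,1]<.25)];h,xe,ze=np.histogram2d(B[:,0],B[:,2],bins=[np.arange(.6,.96,.05),np.arange(.35,.83,.06)]);print(h.astype(int))
print(K.round(4),np.abs(res(K)).max())
q=np.array(D[-1][0]);C=np.array([.672,-.0455])
for psi in(-.3,-.1,.0,.1):
    qq=q.copy()
    for th in(-.1,.2,.5,.8,1.0,1.2):
        M=np.r_[C-.03*np.array([np.cos(psi),np.sin(psi)]),.155]
        p,R=tool_for(M,psi,th);qq,e,r=ik(p,R,qq);w=p-.35*R.apply([0,0,1])
        print(psi,th,round(e,4),round(r,3),qq.round(2),p.round(3),"wrist",w.round(2))
E
```

```text
cab face z pct [0.30048796 0.5145498  0.60158214 0.8349194 ] 121155
[[ 230  172  137  194  515  893  829]
 [ 174  181  245  191  631  678  299]
 [ 210 1265  739  570  483  505  234]
 [  31  768 1170  985  530  483   54]
 [   0  351  834 2233 1116  584    0]
 [   0   20  339  952 1521  556    0]
 [   0    1    6  237  370    0    0]]
[-1.000e-04  5.660e-02  1.532e-01  4.488e-01  1.011e-01  4.999e-01
  3.507e-01] 2.4642492295390284e-05
-0.3 -0.1 0.0 0.0 [ 0.15 -0.62  2.22 -0.43  0.84  2.19] [0.464 0.017 0.157] wrist [0.22 0.09 0.4 ]
-0.3 0.2 0.0 0.0 [ 0.02 -0.45  1.89 -0.16  1.22  1.91] [0.473 0.014 0.212] wrist [0.31 0.06 0.52]
-0.3 0.5 0.0 0.0 [-0.07 -0.19  1.53 -0.04  1.6   1.8 ] [0.496 0.007 0.262] wrist [0.43 0.03 0.61]
-0.3 0.8 0.0 0.0 [-0.13  0.13  1.14  0.02  1.97  1.75] [ 0.533 -0.005  0.303] wrist [ 0.57 -0.02  0.65]
-0.3 1.0 0.0 0.0 [-0.15  0.36  0.84  0.06  2.23  1.75] [ 0.563 -0.014  0.323] wrist [ 0.66 -0.04  0.66]
-0.3 1.2 0.0 0.0 [-0.17  0.63  0.48  0.11  2.52  1.77] [ 0.597 -0.024  0.336] wrist [ 0.76 -0.07  0.64]
-0.1 -0.1 0.0 0.0 [-0.28 -0.75  2.28  0.18  0.83  1.32]
[... 1107 characters left out ...]
4  0.64  0.47 -0.11  2.52  1.36] [ 0.594 -0.048  0.336] wrist [ 0.76 -0.05  0.64]
0.1 -0.1 0.0 0.0 [-0.68 -0.67  2.25  0.63  1.04  0.61] [ 0.456 -0.069  0.157] wrist [ 0.21 -0.09  0.4 ]
0.1 0.2 0.0 0.0 [-0.46 -0.47  1.91  0.27  1.28  0.99] [ 0.465 -0.068  0.212] wrist [ 0.3  -0.09  0.52]
0.1 0.5 0.0 0.0 [-0.31 -0.19  1.54  0.08  1.61  1.18] [ 0.49  -0.066  0.262] wrist [ 0.42 -0.07  0.61]
0.1 0.8 0.0 0.0 [-0.2   0.13  1.14 -0.03  1.97  1.26] [ 0.528 -0.062  0.303] wrist [ 0.56 -0.06  0.65]
0.1 1.0 0.0 0.0 [-0.16  0.36  0.84 -0.09  2.23  1.27] [ 0.56  -0.059  0.323] wrist [ 0.66 -0.05  0.66]
0.1 1.2 0.0 0.0 [-0.13  0.64  0.47 -0.18  2.51  1.23] [ 0.594 -0.055  0.336] wrist [ 0.76 -0.04  0.64]
```

```bash
cat >> k.py <<'E'
def plan(p0,e0,W,q0):
    q=np.array(q0)
    for M,psi,th in W:
        p,R=tool_for(np.array(M),psi,th);e=R.as_euler("xyz");legs(p0,e0,[(p,e)]);q,a,b=ik(p,R,q);print("   q",q.round(2),round(a,4),round(b,3));p0,e0=p,e
E
python3 - <<'E'
from k import *
from bench import get_obs
o=get_obs();print(o["tool_pos"].round(4),o["ee_rot"].round(4))
plan([.4209,-.2139,.0840],[np.pi,-.8,.015],[([.607,-.2087,.20],.0176,-.08),([.62,-.13,.20],.01,-.06),([.64,-.047,.195],0,-.05),([.64,-.047,.17],0,.25),([.64,-.047,.155],0,.55),([.642,-.047,.15],0,.85),([.644,-.047,.15],0,1.05)],o["joint_positions"])
E
```

```text
[ 0.421  -0.2156  0.0856] [ 3.1387 -0.8016  0.0174]
to [ 0.42  -0.214  0.206] [-3.14 -0.78  0.01] shift [ 0.0867  0.0001 -0.0854] turn [ 0.0027 -0.02    0.0002] rows>= 2.4
   q [-1.1  -0.54  2.07  0.72  1.29  0.36] 0.0 0.0
to [ 0.433 -0.134  0.209] [-3.14 -0.76  0.01] shift [ 0.0128 -0.0799  0.0076] turn [-0.0053 -0.02    0.0055] rows>= 1.6
   q [-0.86 -0.67  2.12  0.6   1.21  0.62] 0.0 0.0
to [ 0.453 -0.049  0.206] [-3.14 -0.75 -0.  ] shift [ 0.0128 -0.0847  0.0168] turn [-0.0069 -0.01    0.0073] rows>= 1.7
   q [-0.49 -0.72  2.15  0.38  1.06  1.01] 0.0 0.0
to [ 0.465 -0.049  0.236] [-3.14 -0.45 -0.  ] shift [ 0.0288 -0.0001 -0.0138] turn [-0.0006 -0.3     0.0003] rows>= 2.0
   q [-0.34 -0.46  1.84  0.15  1.34  1.23] 0.0 0.0
to [ 0.492 -0.049  0.27 ] [-3.14 -0.15 -0.  ] shift [ 0.0393 -0.0001 -0.0185] turn [-0.0006 -0.3     0.0003] rows>= 2.0
   q [-0.24 -0.16  1.49  0.04  1.66  1.34] 0.0 0.0
to [ 0.535 -0.049  0.303] [-3.14  0.15 -0.  ] shift [ 0.047  -0.0001 -0.0268] turn [-0.0006 -0.3     0.0003] rows>= 2.0
   q [-0.18  0.18  1.08 -0.03  2.03  1.38] 0.0 0.0
to [ 0.569 -0.049  0.322] [-3.14  0.35 -0.  ] shift [ 0.0315 -0.0001 -0.0232] turn [-0.0004 -0.2     0.0002] rows>= 1.3
   q [-0.15  0.43  0.76 -0.07  2.29  1.38] 0.0 0.0
```

>>> carry_out(commands=[[0.008,0,-0.008,0,-0.002,0],[0.026,0,-0.026,0,-0.007,0],[0.05,0,-0.049,0,-0.012,0],[0.074,0,-0.073,0,-0.017,0],[0.087,0,-0.085,0,-0.02,0]])

```text
time: 14.45
tool_pos: [0.4212, -0.215, 0.2092]
ee_rot: [3.139, -0.782, 0.019]
wrist_force: [0.1, -0.4, -4.2]
width: 0.0178
finger_force: 30.0
```

>>> carry_out(commands=[[0.001,-0.006,0.001,0,-0.001,0],[0.003,-0.018,0.002,-0.001,-0.005,0.001],[0.006,-0.036,0.003,-0.002,-0.01,0.002],[0.009,-0.058,0.005,-0.003,-0.015,0.003],[0.013,-0.08,0.008,-0.005,-0.02,0.005]])

```text
time: 14.95
tool_pos: [0.4331, -0.1324, 0.2059]
ee_rot: [-3.134, -0.755, 0.004]
wrist_force: [1.1, 0.5, -3.0]
width: 0.0177
finger_force: 30.0
```

>>> carry_out(commands=[[0.003,-0.023,0.004,-0.002,-0.002,0.002],[0.007,-0.045,0.009,-0.004,-0.004,0.004],[0.01,-0.065,0.013,-0.005,-0.006,0.006],[0.012,-0.079,0.016,-0.007,-0.008,0.007],[0.013,-0.085,0.017,-0.007,-0.01,0.007]])

```text
time: 15.45
tool_pos: [0.4531, -0.0456, 0.2019]
ee_rot: [-3.135, -0.744, -0.0]
wrist_force: [-0.9, 0.1, -3.8]
width: 0.0177
finger_force: 30.0
```

```bash
python3 - <<'E'
from bench import *
from h import *
for n,c in(("top",(355,200)),("side",(330,170))):
    s=snapshot(n); np.savez(f"{n}5.npz",**s)
    i=s["img"][c[1]-60:c[1]+50,c[0]-50:c[0]+50,::-1]
    globals()[n]=cv2.resize(i,None,fx=4,fy=4,interpolation=cv2.INTER_CUBIC)
cv2.imwrite("pics/over.png",np.hstack([top,side]))
o=get_obs();print(o["joint_positions"].round(4),o["tool_pos"].round(4),o["ee_rot"].round(4),o["width"],o["wrist_force"],o["wrist_torque"])
E
```

```text
[-0.4798 -0.7173  2.1496  0.3738  1.0577  1.0142] [ 0.4533 -0.0463  0.2024] [-3.1356e+00 -7.4440e-01  1.0000e-04] 0.0176872585751508 [-0.19112425 -0.21356693 -3.47993545] [-0.04065858  1.30685212 -0.01323808]
```

View pics/over.png

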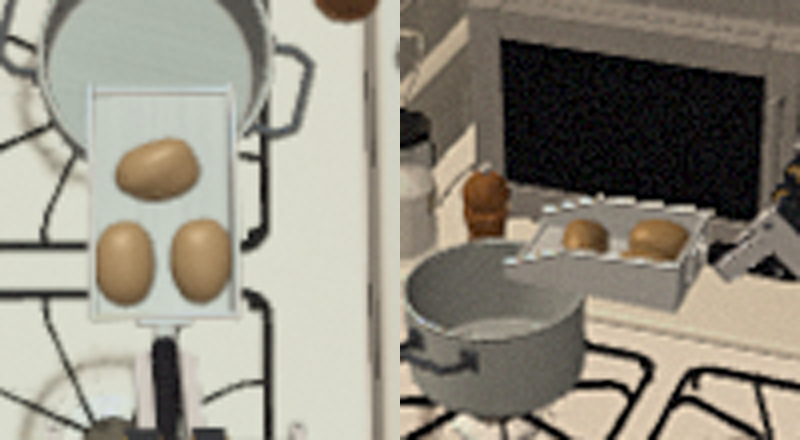

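```bash
python3 - <<'E'
from h import *
T=load("top5");S=load("side5")
for n,s in(("top",T),("side",S),("side1",load("side1"))):
    P=cloud(s);w=(P[...,2]>.128)&(P[...,2]<.142)&(np.hypot(P[...,0]-.672,P[...,1]+.046)<.1)&(np.hypot(P[...,0]-.672,P[...,1]+.046)>.07)
    q=P[w];print(n,len(q),circ(q[:,:2]),np.median(q[:,2]))
print("lip",onplane(T,(344.6,161.6),.198))
# floor plane tilt from top depth between potatoes & lip
P=cloud(T);q=P[163:172,330:358].reshape(-1,3);q=q[(q[:,2]>.16)];print(np.median(q,0));A=np.c_[q[:,:2],np.ones(len(q))];print(np.linalg.lstsq(A,q[:,2],rcond=None)[0],len(q))
q2=P[196:215,338:352].reshape(-1,3);print("rear",np.nanmedian(q2,0))
E
```

```text
top 283 (array([ 0.6701, -0.0462]), np.float64(0.0836), 258) 0.13736147019803294
side 177 (array([ 0.6732, -0.0425]), np.float64(0.0839), 112) 0.1329338346196506
side1 178 (array([ 0.6726, -0.0418]), np.float64(0.0838), 95) 0.13369263016566144
lip [[ 0.63737729 -0.04547079  0.198     ]]
[ 0.6239563  -0.04279314  0.18634018]
[0.0303759  0.01307493 0.16794048] 252
rear [ 0.51586937 -0.04486338  0.21079175]
```

>>> carry_out(commands=[[0.003,0,-0.001,0,-0.03,0],[0.009,0,-0.004,0,-0.09,0],[0.016,0,-0.007,0,-0.16,0],[0.022,0,-0.01,0,-0.23,0],[0.029,0,-0.014,0,-0.3,0]])

```text
time: 16.05
tool_pos: [0.4654, -0.0488, 0.2342]
ee_rot: [-3.138, -0.444, -0.002]
wrist_force: [0.7, 0.1, -3.5]
width: 0.0179
finger_force: 30.0
```

>>> carry_out(commands=[[0.008,0,-0.004,0,-0.06,0],[0.016,0,-0.007,0,-0.12,0],[0.024,0,-0.011,0,-0.18,0],[0.031,0,-0.015,0,-0.24,0],[0.039,0,-0.018,0,-0.3,0]])

```text
time: 16.55
tool_pos: [0.4937, -0.049, 0.2684]
ee_rot: [-3.138, -0.147, -0.001]
wrist_force: [0.2, 0.1, -3.7]
width: 0.0179
finger_force: 30.0
```

>>> carry_out(commands=[[0.009,0,-0.005,0,-0.06,0],[0.019,0,-0.011,0,-0.12,0],[0.028,0,-0.016,0,-0.18,0],[0.038,0,-0.021,0,-0.24,0],[0.047,0,-0.027,0,-0.3,0]])

```text
time: 17.05
tool_pos: [0.537, -0.0493, 0.3021]
ee_rot: [-3.138, 0.152, 0.0]
wrist_force: [0.7, -0.0, -2.4]
width: 0.0178
finger_force: 30.0
```

```bash
cat > chk.py <<'E'
from bench import *
from h import *
import sys
o=get_obs();print(o["joint_positions"].round(3),o["tool_pos"].round(4),o["ee_rot"].round(4),o["width"].round(4),o["wrist_force"].round(2),o["wrist_torque"].round(2))
for n in("top","side"):
    s=snapshot(n);np.savez(f"{n}{sys.argv[1]}.npz",**s);P=cloud(s)
    hsv=cv2.cvtColor(s["img"],cv2.COLOR_RGB2HSV); m=cv2.inRange(hsv,(8,85,50),(22,200,230))
    m[~((P[...,0]>.4)&(P[...,0]<.78)&(P[...,1]<.3)&(P[...,1]>-.3)&(P[...,2]>-.02))]=0
    k,L,st,ce=cv2.connectedComponentsWithStats(m)
    for i in range(1,k):
        if st[i,4]>15: print(n,ce[i].round(0),st[i,4],np.median(P[L==i],0).round(3))
E
python3 chk.py 6
```

```text
Traceback (most recent call last):
  File "chk.py", line 4, in <module>
    o=get_obs();print(o["joint_positions"].round(3),o["tool_pos"].round(4),o["ee_rot"].round(4),o["width"].round(4),o["wrist_force"].round(2),o["wrist_torque"].round(2))
                                                                                                ^^^^^^^^^^^^^^^^
AttributeError: 'float' object has no attribute 'round'
```

```bash
sed -i 's/o\["width"\].round(4)/o["width"]/' chk.py; python3 chk.py 6
```

```text
[-0.181  0.185  1.079 -0.027  2.027  1.38 ] [ 0.537  -0.0493  0.3021] [-3.1383e+00  1.5210e-01  3.0000e-04] 0.017770015109439527 [ 0.71 -0.05 -2.36] [-0.06  0.05  0.01]
top [399. 126.] 150 [ 0.747 -0.207  0.155]
side [276.  90.] 34 [ 0.764 -0.056  0.476]
side [228. 100.] 33 [0.765 0.246 0.561]
side [235. 125.] 139 [0.743 0.263 0.496]
side [340. 116.] 19 [ 0.536 -0.057  0.421]
side [301. 161.] 143 [ 0.742 -0.189  0.134]
side [296. 188.] 124 [ 0.714 -0.061  0.094]
```

>>> carry_out(commands=[[0.006,0,-0.005,0,-0.04,0],[0.013,0,-0.009,0,-0.08,0],[0.019,0,-0.014,0,-0.12,0],[0.025,0,-0.019,0,-0.16,0],[0.031,0,-0.023,0,-0.2,0]])

```text
time: 17.65
tool_pos: [0.5703, -0.0494, 0.3212]
ee_rot: [-3.139, 0.349, 0.001]
wrist_force: [0.7, 0.2, -1.3]
width: 0.0174
finger_force: 30.0
```

>>> carry_out(commands=[[0,0,0,0,0,0],[0,0,0,0,0,0],[0,0,0,0,0,0],[0,0,0,0,0,0],[0,0,0,0,0,0]])

```text
time: 18.15
tool_pos: [0.5696, -0.0492, 0.3217]
ee_rot: [-3.14, 0.348, 0.0]
wrist_force: [-0.5, -0.5, -1.8]
width: 0.018
finger_force: 30.0
```

```bash
python3 chk.py 7
```

```text
[-0.154  0.43   0.764 -0.068  2.292  1.381] [ 0.5696 -0.0492  0.3217] [-3.1404e+00  3.4850e-01  2.0000e-04] 0.017975668667654248 [-0.47 -0.54 -1.76] [ 0.01 -0.11 -0.  ]
top [396. 131.] 304 [ 0.736 -0.202  0.149]
side [276.  89.] 37 [ 0.77 -0.06  0.48]
side [228. 100.] 33 [0.765 0.245 0.561]
side [323. 109.] 55 [ 0.59  -0.029  0.44 ]
side [235. 125.] 138 [0.742 0.263 0.494]
side [301. 160.] 144 [ 0.743 -0.19   0.135]
```

```bash
python3 - <<'E'
from k import *
from bench import get_obs
p,R=tool_for(np.array([.644,-.047,.15]),0,1.05)
print(p,R.as_euler("xyz"))
plan(p,R.as_euler("xyz"),[([.635,-.047,.18],0,.65),([.625,-.05,.20],.0,.25),([.615,-.13,.20],.01,0),([.607,-.2087,.16],.0176,0.),([.607,-.2087,.03],.0176,0.)],get_obs()["joint_positions"])
E
```

```text
[ 0.56934496 -0.04902366  0.3215484 ] [-3.14140086e+00  3.49997613e-01 -2.11693098e-03]
to [ 0.499 -0.049  0.309] [-3.14 -0.05 -0.  ] shift [-0.0613  0.0002  0.0358] turn [ 0.0008  0.4    -0.0004] rows>= 2.7
   q [-0.22 -0.06  1.31  0.01  1.84  1.36] 0.0 0.0
to [ 0.45  -0.052  0.266] [-3.14 -0.45 -0.  ] shift [-0.0516  0.0031  0.0404] turn [ 0.0008  0.4    -0.0004] rows>= 2.7
   q [-0.36 -0.49  1.8   0.16  1.41  1.22] 0.0 0.0
to [ 0.429 -0.134  0.221] [-3.14 -0.7   0.01] shift [-0.0383  0.082   0.0317] turn [ 0.0059  0.25   -0.0086] rows>= 1.9
   q [-0.82 -0.65  2.06  0.53  1.26  0.69] 0.0 0.0
to [ 0.421 -0.214  0.181] [-3.14 -0.7   0.02] shift [-0.0323  0.0801  0.0249] turn [ 0.0049 -0.     -0.0058] rows>= 1.8
   q [-1.04 -0.49  2.06  0.63  1.25  0.41] 0.0 0.0
to [ 0.421 -0.214  0.051] [-3.14 -0.7   0.02] shift [-0.0837  0.0003  0.0994] turn [0. 0. 0.] rows>= 2.6
   q [-1.04 -0.35  2.25  0.73  0.99  0.18] 0.0 0.0
```

>>> carry_out(commands=[[-0.012,0,0.007,0,0.08,0],[-0.025,0,0.014,0,0.16,0],[-0.037,0,0.021,0,0.24,0],[-0.049,0,0.029,0,0.32,0],[-0.061,0,0.036,0,0.4,0]])

```text
time: 18.75
tool_pos: [0.4994, -0.049, 0.3082]
ee_rot: [-3.141, -0.053, -0.0]
wrist_force: [0.0, -0.8, -1.6]
width: 0.018
finger_force: 30.0
```

>>> carry_out(commands=[[-0.01,0.001,0.008,0,0.08,0],[-0.021,0.001,0.016,0,0.16,0],[-0.031,0.002,0.024,0,0.24,0],[-0.041,0.002,0.032,0,0.32,0],[-0.052,0.003,0.04,0,0.4,0]])

```text
time: 19.25
tool_pos: [0.4494, -0.0517, 0.2653]
ee_rot: [-3.141, -0.453, 0.0]
wrist_force: [-0.1, 0.5, -2.0]
width: 0.0176
finger_force: 30.0
```

```bash
python3 chk.py 8; python3 - <<'E'
from h import *
T=load("top8");S=load("side8")
a=cv2.resize(T["img"][125:225,300:400],None,fx=4,fy=4);b=cv2.resize(S["img"][130:230,270:370],None,fx=4,fy=4)
cv2.imwrite("pics/after.png",np.hstack([a,b])[:,:,::-1])
P=cloud(S);w=(P[...,2]>.128)&(P[...,2]<.142)&(abs(np.hypot(P[...,0]-.672,P[...,1]+.046)-.085)<.015);print(circ(P[w][:,:2]))
E
```

```text
[-0.363 -0.496  1.803  0.159  1.41   1.216] [ 0.4494 -0.0517  0.2653] [-3.1409e+00 -4.5260e-01  1.0000e-04] 0.017614492898796092 [-0.12  0.52 -1.97] [0.04 0.62 0.02]
top [394. 132.] 383 [ 0.737 -0.198  0.141]
top [335. 145.] 183 [ 0.707 -0.024  0.081]
top [339. 163.] 93 [ 0.653 -0.035  0.081]
top [353. 165.] 24 [ 0.647 -0.078  0.078]
side [277.  91.] 37 [ 0.761 -0.057  0.475]
side [228. 100.] 32 [0.763 0.248 0.561]
side [236. 125.] 119 [0.742 0.261 0.494]
side [301. 161.] 144 [ 0.742 -0.19   0.136]
(array([ 0.6726, -0.0423]), np.float64(0.084), 84)
```

>>> carry_out(commands=[[-0.008,0.016,0.006,0.001,0.05,-0.002],[-0.015,0.033,0.013,0.002,0.1,-0.003],[-0.023,0.049,0.019,0.003,0.15,-0.005],[-0.031,0.066,0.025,0.004,0.2,-0.007],[-0.038,0.082,0.032,0.006,0.25,-0.009]])

```text
time: 19.85
tool_pos: [0.4305, -0.1351, 0.2216]
ee_rot: [3.141, -0.702, 0.012]
wrist_force: [-0.1, -0.2, -1.8]
width: 0.0176
finger_force: 30.0
```

>>> carry_out(commands=[[-0.008,0.02,0.006,0.001,0,-0.001],[-0.016,0.04,0.012,0.002,0,-0.003],[-0.024,0.06,0.018,0.004,0,-0.004],[-0.03,0.075,0.023,0.005,0,-0.006],[-0.032,0.08,0.025,0.005,0,-0.006]])

```text
time: 20.35
tool_pos: [0.4226, -0.216, 0.1801]
ee_rot: [-3.139, -0.698, 0.015]
wrist_force: [0.2, 1.2, -1.1]
width: 0.0176
finger_force: 30.0
```

>>> carry_out(commands=[[-0.017,0,0.02,0,0,0],[-0.039,0,0.046,0,0,0],[-0.061,0,0.072,0,0,0],[-0.077,0,0.091,0,0,0],[-0.084,0,0.099,0,0,0]])

```text
time: 20.85
tool_pos: [0.4219, -0.2125, 0.0483]
ee_rot: [-3.136, -0.697, 0.016]
wrist_force: [-0.3, 0.0, -2.5]
width: 0.0178
finger_force: 30.0
```

>>> carry_out(commands=[[0,0,0,0,0,0],[0,0,0,0,0,0],[0,0,0,0,0,0],[0,0,0,0,0,0],[0,0,0,0,0,0]])

```text
time: 21.35
tool_pos: [0.4226, -0.2145, 0.0515]
ee_rot: [3.141, -0.701, 0.019]
wrist_force: [-0.1, 0.1, -2.7]
width: 0.0178
finger_force: 30.0
```

```bash
python3 - <<'E'
from k import *
from h import *
from bench import *
o=get_obs();print(o["tool_pos"].round(4),o["ee_rot"].round(4),o["wrist_force"].round(1))
legs(o["tool_pos"],o["ee_rot"],[(pg,Rg.as_euler("xyz"))])
T=snapshot("top");np.savez("top9.npz",**T);P=cloud(T)
q=P[185:225,385:402].reshape(-1,3);q=q[(q[:,0]>.47)&(q[:,0]<.59)&(abs(q[:,1]+.21)<.035)];A=np.c_[q[:,0]-.53,q[:,1]+.21,np.ones(len(q))]
print("floor",np.linalg.lstsq(A,q[:,2],rcond=None)[0],len(q))
E
```

```text
[ 0.4226 -0.2145  0.0515] [ 3.1408 -0.7011  0.019 ] [-0.1  0.1 -2.7]
to [ 0.421 -0.214  0.024] [-3.14 -0.7   0.02] shift [-0.0193 -0.0007  0.0203] turn [ 0.0008 -0.0011  0.003 ] rows>= 0.6
floor [-0.02666083  0.00936155  0.02831292] 642
```

>>> carry_out(commands=[[-0.004,0,0.004,0,0,0],[-0.009,0,0.01,0,0,0],[-0.014,0,0.015,0,0,0],[-0.017,0,0.018,0,0,0],[-0.018,0,0.019,0,0,0]])

```text
time: 21.9
tool_pos: [0.4208, -0.2139, 0.024]
ee_rot: [-3.139, -0.701, 0.016]
wrist_force: [-3.2, 0.6, 1.8]
width: 0.0181
finger_force: 30.0
```

>>> carry_out(commands=[[0,0,0,0,0,0],[0,0,0,0,0,0],[-0.001,0,0.001,0,0,0],[-0.001,0,0.001,0,0,0],[-0.001,0,0.001,0,0,0]])

```text
time: 22.4
tool_pos: [0.4211, -0.2142, 0.0238]
ee_rot: [-3.141, -0.702, 0.018]
wrist_force: [-1.4, 2.7, 4.6]
width: 0.0178
finger_force: 30.0
```

```bash
python3 - <<'E'
from k import *
from bench import *
o=get_obs();print(o["tool_pos"].round(4),o["ee_rot"].round(4),o["wrist_force"].round(1),o["wrist_torque"].round(2))
legs(o["tool_pos"],o["ee_rot"],[(pg,Rg.as_euler("xyz"))])
E
```

```text
[ 0.4211 -0.2142  0.0238] [-3.1409 -0.7015  0.0182] [-1.4  2.7  4.6] [ 0.23 -0.14  0.37]
to [ 0.421 -0.214  0.024] [-3.14 -0.7   0.02] shift [-0.0003 -0.0003  0.0001] turn [-0.0001 -0.0015  0.0024] rows>= 0.0
```

>>> carry_out(commands=[[0,0,0,0,0,0],[0,0,0,0,0,0],[0,0,0,0,0,0],[0,0,0,0,0,0],[0,0,0,0,0,0]], jaw=0.65)

```text
time: 22.9
tool_pos: [0.4204, -0.2139, 0.0226]
ee_rot: [-3.14, -0.7, 0.017]
wrist_force: [-0.4, 0.0, -0.4]
width: 0.0546
finger_force: 0.0
```

>>> carry_out(commands=[[0,0,-0.01,0,0,0],[0,0,-0.035,0,0,0],[0,0,-0.07,0,0,0],[0.01,0,-0.1,0,0,0],[0.03,0,-0.13,0,0,0]])

```text
time: 23.4
tool_pos: [0.3585, -0.2147, 0.1414]
ee_rot: [-3.138, -0.699, 0.014]
wrist_force: [1.5, -0.4, 0.6]
width: 0.0613
finger_force: 0.0
```

>>> carry_out(commands=[[0.02,0,-0.02,0,0,0],[0.03,0,-0.04,0,0,0],[0.03,0,-0.04,0,0,0],[0.03,0,-0.04,0,0,0],[0.03,0,-0.04,0,0,0]])

```text
time: 23.9
tool_pos: [0.3567, -0.2145, 0.1894]
ee_rot: [-3.136, -0.699, 0.015]
wrist_force: [0.1, -0.9, -0.8]
width: 0.0613
finger_force: 0.0
```

```bash
python3 - <<'E'
from bench import *
from h import *
o=get_obs();print(o["tool_pos"].round(3),o["wrist_force"].round(1))
T=snapshot("top");S=snapshot("side")
a=cv2.resize(T["img"][110:290,150:450],(500,300));b=cv2.resize(S["img"][110:290,200:440],(400,300))
cv2.imwrite("pics/final.png",np.vstack([np.hstack([a,np.zeros((300,300,3),np.uint8)])[:,:800],np.hstack([b,cv2.resize(S["img"][150:225,270:370],(400,300))])])[:,:,::-1])
P=cloud(T);w=(P[...,2]>.042)&(P[...,2]<.08)&(np.hypot(P[...,0]-.433,P[...,1]-.18)<.11);print("lid",circ(cv2.convexHull(P[w][:,:2].astype(np.float32))[:,0]),np.nanmax(P[w][:,2]))
E
```

```text
[ 0.357 -0.215  0.189] [ 0.1 -0.9 -0.8]
lid (array([0.4316, 0.1775]), np.float64(0.0903), 29) 0.0728440281163219
```

View pics/final.png

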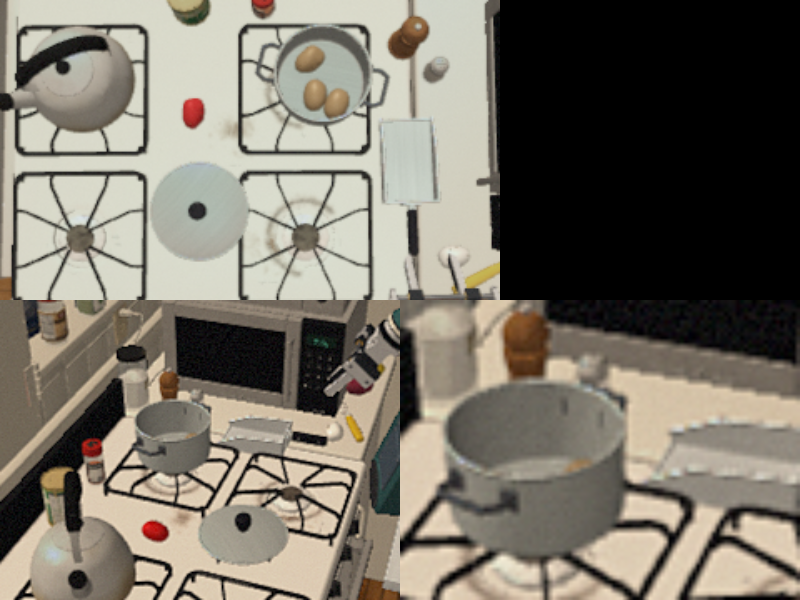

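The final view shows three potatoes in the pot near (325,80) and the lid knob-up on the trivet at (199,210). The empty scoop is back at (410,160), and the bystanders are untouched.

```bash
python3 -c "
from bench import *
print(close_job())"
```

```text
the job is handed in; nothing more can be done
None
```

The job is handed in at about 24 s, with no verdict shown: the lid sits knob up on the trivet within about 3 mm of centre, all three potatoes are in the pot, and the empty scoop is back flat where it was, with the pot and bystanders not visibly moved.

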